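Release and push off the filter cover

TASK

The coffee machine's water filter needs inspecting: press the two snap tabs of the filter box fully in, then push the released cover along the box, off its seat and towards the end stop, until the whole filter well with the round cartridge is uncovered. Nothing needs gripping: do not lift or tip the cover, leave it lying flat on the box at the end, and leave the other things on the counter where they are.

Things in the scene. Friction and masses are not known exactly. Their poses are not given: they have to be found in the camera images.
- filter_box: The coffee machine's water-filter box: low, grey, fixed to the counter, 257 mm long (x), 136 wide (y), 62 high (z up); origin at the centre of its underside. Filter well in the -x half, flat deck at z = 50 mm in the +x half. Runners with tops at z = 54 mm at y = +-54 mm carry the cover from end to end; guide lips beside them and end stops reach z = 62 mm. A 28 mm pipe stub stands out of the -x end.
- well (a point): centre of the filter well's mouth, at x = -62, y = 0, z = 50 mm in the box's frame; the well is 94 mm long (x) and 98 mm wide, holds a round white cartridge 80 mm across, and is hidden by the cover at the start
- parked (a point): where the cover's origin lies when it has been pushed to the end stop: x = +60, y = 0, z = 54 mm in the box's frame (122 mm from its seat). From x = +41 mm to there, the well is wholly uncovered
- cover: The white cover: a loose plate 112 mm long (x), 118 wide (y), 12 thick, 0.2 to 0.42 kg; origin at the centre of its underside, axes as the box's. Seated over the well at first, at x = -62, z = 54 mm in the box's frame, its front edge 2 mm from the tabs, which stop it. With both tabs in it slides over them along the box's +x with 1 to 3 N, the lips guiding it with 2 mm clearance each side.
- cover_step (a point): the middle of the upright rear (-x) face of the thumb step across the cover, 9 mm above the cover's flat top and 10 mm behind its centre; push here along the box's +x. The step is 100 mm wide (y), 17 high, and falls away to the front in a 30 mm stepped slope. Behind the face lie 46 mm of flat cover top, 12 mm above the underside
- tab_a_top (a point): centre of the top of one snap tab (the one at y = +25 mm in the box's frame): a black ribbed block 36 mm long (x) and 34 mm wide (y), at x = 14 mm in the box's frame; out, it stands 13 mm above the deck
- tab_b_top (a point): the same for the other snap tab, at y = -25 mm in the box's frame
- tab_a (a joint): how far tab_a is pressed in, straight down: 0 = out (13 mm above the deck), 0.013 m = fully in, flush with the deck, at its stop. It moves against a friction of about 4 N and stays where it is pressed; the cover passes over it from about 0.010 m on
- tab_b (a joint): the same for tab_b
- cup_1: a small handleless cup with printed dashes, 58 mm wide, 62 mm tall, loose; origin at the centre of its underside; a bystander, to be left alone
- cup_3: a small handleless speckled cup, 58 mm wide, 62 mm tall, loose; origin at the centre of its underside; a bystander, to be left alone
- jam_jar: a jam jar, 60 mm wide, 70 mm tall, loose; origin at the centre of its underside; a bystander, to be left alone
- sugar_pot: a glass sugar pourer, 68 mm wide, 156 mm tall, loose; origin at the centre of its underside; a bystander, to be left alone
- flask: a conical glass flask, 84 mm wide, 137 mm tall, loose; origin at the centre of its underside; a bystander, to be left alone
- service_bell: a counter bell, 83 mm wide, 62 mm tall, loose; origin at the centre of its underside; a bystander, to be left alone

How it is judged:
By the outcome, as a careful person would: the job done as asked, in the order asked, and still so for the second after the job is handed in, with the robot touching nothing.
It also fails if it takes over 40 s, if anything falls off the work surface, if the arm or the gripper's body presses on something with over 40 N, if the wrist force passes 120 N, or if a joint passes its speed limit or range.

ROBOT

A 7-joint arm with a two-finger parallel gripper is mounted at the origin on a cart in front of the work surface, level with it; the furniture and walls round the work are solid. World frame = base frame: x ahead of the robot, y to its left, z up, the work surface at z = 0. Lengths are in m, angles in rad, forces in N, time in s.
With the tool pointing down it reaches from about 0.4 to 0.9 m from the base axis. Payload 5.6 kg.
Tool frame: the origin (TCP) lies midway between the tips of the shut fingers; the grasp point (between the pads) lies 19 mm behind it; z points along the fingers, y is the line along which they close (so a half turn about z gives the same grasp; the last joint's range is limited). The gripper opens to 92 mm and grips with 3 to 60 N. Pads are 20 mm wide; open, the fingers measure 128 mm over their backs; the gripper's body (75 mm by 189 mm) begins 69 mm behind the grasp point.
Start: joints at [1.285, 0.468, -0.012, 1.603, 0.006, 1.071, -0.056], TCP at [0.156, -0.631, 0.215] pointing down, gripper open.
Joint ranges: [-2.53, 2.53], [-0.31, 2.02], [-1.57, 1.55], [0.28, 2.44], [-1.29, 4.43], [0.15, 1.84], [-2.92, 2.92]. Speed limits (rad/s): [2.57, 2.57, 3.14, 3.14, 3.14, 3.14, 3.14].

INTERFACE

Orientations are given as a 3x3 rotation matrix whose columns are the frame's x, y, z axes.
In Python, from station import env, effector, solver, viewer, workorder, search_frame, tip_of gives the robot as it stands. Calls block until the motion is done:
- env.reach(position, orientation): joint-space move of the TCP to a pose.
- env.movel(position, frame=None, rate=0.15): straight line of the TCP; frame=None keeps the orientation; rate is the mean speed in m/s.
- env.goto_joints(angles): joint-space move.
- effector.release() and effector.grasp(squeeze=None): open the fingers fully, or close them until they stop; squeeze is the grip in N (None keeps the last).
- env.pause(seconds).
- solver.inverse_kinematics(position, orientation): joint angles nearest the present ones, or None.
- env.sense(): the state.
- viewer.read_camera(name): name is "side" or "top"; returns (picture, depth): 384x512x3 uint8, red, green, blue; 384x512 float32, m along the optical axis (not along the pixel's ray), 0 where there is no reading.
- viewer.camera_info(name): a dict with "intrinsics" (3x3 intrinsics, pixels), "eye" and "rotation" of the camera in the world. Camera axes: x right, y up, looking along -z (the intrinsics and any distortion apply to the point x, -y, -z); pixel columns grow to the right and rows downward; lengths in m; the calibration is good to about 2 mm. A picture is of the moment at which its call begins. camera_info takes no time and is no camera call.
A pose or a line that the arm cannot do raises env.PlanningError and nothing moves.
- workorder.finish_job(): hands the job in; it is judged then, once.
Trained networks look in the newest picture that a camera, given by its name, has taken for a name from the list of things; names that differ only in an ending like _2 or _b are one class to them, and where a whole thing is asked for, a point or a joint stands for the part that bears it (a point fixed in the world has none). Each returns a list of dicts, best first, with "score" (0 to 1); they miss things now and then, are a little off and sometimes report something else, mostly with a low value. They report only what shows in the picture. A call takes as long as a camera call.
- search_frame(camera, name): "at" ([x, y, z] in m, in world coordinates, good to about 4 mm: the middle of the surface that is visible of it).
- tip_of(camera, name): "at" ([x, y, z] in m, in world coordinates, good to about 4 mm: a listed point, or the origin of a listed thing).
The state is a dict: "t": time; "joint_positions": joint angles; "joint_velocities": joint speeds; "tau": joint torques, N m; "ee_pos": TCP position; "tcp_rot": TCP orientation; "wrist_force": force on the tool from outside, world axes, zero at the start; "moment": the same for the moment, N m; "gripper_width": finger opening in m; "grasp_force": force on a finger pad.
Only numpy, scipy, OpenCV 4.12 (cv2) and the standard library are available. Lean on these libraries where they do the work, as an engineer would, in place of code of your own. Each camera call takes 0.05 s, during which the arm holds its last target. There are 200 camera calls.

## Working session

There is one attempt and no reset: what is moved stays moved. The work goes in short steps, each a Python script; the robot and the scene stay as the last script left them, time stands still between calls to the robot, and variables do not carry over. Pictures are saved under pics/ and viewed, at most 10 in all, crops included, and the job is handed in when it is done.

```bash
mkdir -p pics
python3 - <<'E'
from station import *
import cv2,numpy as np
ims=[]
for c in("top","side"):
    p,d=viewer.read_camera(c); cv2.imwrite(f"pics/{c}0.png",p[:,:,::-1]); np.save(f"{c}0.npy",d)
    i=viewer.camera_info(c); print(c,i)
    for n in("filter_box","cover","cover_step","tab_a_top","tab_b_top","well","parked"):
        print(n,[(np.round(r["at"],3).tolist(),round(r["score"],2)) for r in tip_of(c,n)[:3]])
E
```

```text
top {'intrinsics': array([[353.17671238,   0.        , 249.80804092],
       [  0.        , 353.17671238, 190.17335642],
       [  0.        ,   0.        ,   1.        ]]), 'eye': array([ 0.48756974, -0.20776874,  1.00312312]), 'rotation': array([[ 0.01603288,  0.99849418, -0.05246262],
       [-0.99986594,  0.01583634, -0.00415985],
       [-0.00332277,  0.05252228,  0.99861422]])}
filter_box [([0.525, -0.169, -0.001], 0.62)]
cover [([0.504, -0.22, 0.048], 0.94)]
cover_step [([0.656, -0.015, -0.002], 0.72), ([0.503, -0.233, 0.074], 0.58)]
tab_a_top [([0.504, -0.142, 0.062], 0.47)]
tab_b_top [([0.56, -0.161, 0.06], 0.55), ([0.505, -0.22, 0.05], 0.35)]
well []
parked [([0.548, -0.112, 0.06], 0.79)]
side {'intrinsics': array([[429.2425574 ,   0.        , 255.2122708 ],
       [  0.        , 429.2425574 , 193.98240772],
       [  0.        ,   0.        ,   1.        ]]), 'eye': array([0.14258913, 0.55810104, 0.71425266]), 'rotation': array([[-0.88949907,  0.28346314, -0.35838535],
       [-0.4568861 , -0.54003882,  0.70683319],
       [ 0.00681915,  0.79246875,  0.60987439]])}
filter_box [([0.527, -0.168, 0.003], 0.72)]
cover [([0.512, -0.145, 0.062], 0.17)]
cover_step [([0.504, -0.236, 0.075], 0.58)]
tab_a_top [([0.509, -0.148, 0.06], 0.58)]
tab_b_top [([0.56, -0.167, 0.062], 0.57), ([0.511, -0.146, 0.064], 0.32), ([0.504, -0.234, 0.074], 0.18)]
well [([0.656, -0.012, -0.003], 0.65)]
parked [([0.551, -0.107, 0.054], 0.74), ([0.361, -0.44, 0.004], 0.35)]
```

View pics/top0.png

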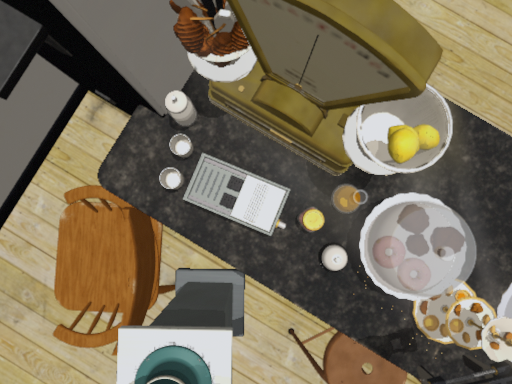

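View pics/side0.png

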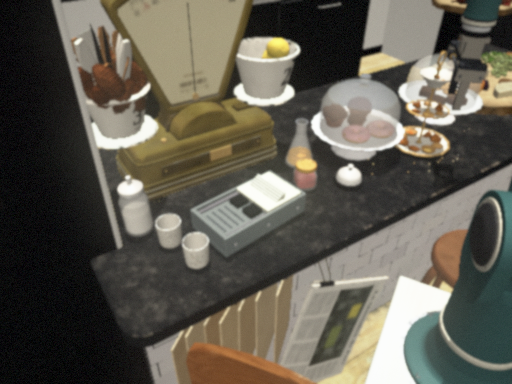

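The top view shows the box from (193,178) to (280,210), with the cover at its right end, the pipe stub at (283,225) and the tabs near (233,190). Box +x therefore points left in the image. The side view agrees. The network's cover_step hit at (0.656,-0.015,-0.002) is false, because it lies at counter level. Next I'll refine the box pose from depth and check the surrounding heights.

```bash
cat > h.py <<'E'
from station import *
import cv2,numpy as np
def cloud(c,d):
    i=viewer.camera_info(c);K=i["intrinsics"];v,u=np.indices(d.shape)
    P=np.stack([(u-K[0,2])/K[0,0]*d,-(v-K[1,2])/K[1,1]*d,-d],-1)
    P=P@i["rotation"].T+i["eye"]; P[d==0]=np.nan; return P
E
python3 - <<'E'
from h import *
for c in("top","side"):
    P=cloud(c,np.load(c+"0.npy")).reshape(-1,3)
    o=np.array([.526,-.168]);a=np.radians(68.5)
    R=np.array([[np.cos(a),-np.sin(a)],[np.sin(a),np.cos(a)]])
    q=(P[:,:2]-o)@R
    m=(abs(q[:,0])<.15)&(abs(q[:,1])<.09)&(P[:,2]>.042)&(P[:,2]<.1)
    print(c,m.sum(),cv2.minAreaRect(P[m,:2].astype(np.float32)))
    n=m&(abs(q[:,0]+.09)<.025)&(abs(q[:,1])<.045); print("cover top z",np.nanmedian(P[n,2]),n.sum())
    n=m&(abs(q[:,0]-.08)<.03)&(abs(q[:,1])<.035); print("deck z",np.nanmedian(P[n,2]))
    for lo,hi in((-.16,-.12),(-.12,-.08),(.08,.1),(.1,.12),(.12,.14),(.14,.17)):
        k=(q[:,1]>lo)&(q[:,1]<hi)&(abs(q[:,0])<.25); print("box y",lo,hi,"max z",np.nanmax(P[k,2]) if k.any() else None, q[k][np.nanargmax(P[k,2])] if k.any() else None)
    for n in("sugar_pot","flask","cup_1","cup_3","jam_jar","service_bell"):
        print(n,[(np.round(r["at"],3).tolist(),round(r["score"],2)) for r in tip_of(c,n)[:2]])
E
python3 - <<'E'
import cv2
p=cv2.imread("pics/top0.png")[140:250,170:310]
cv2.imwrite("pics/crop0.png",cv2.resize(p,None,fx=5,fy=5,interpolation=cv2.INTER_CUBIC))
E
```

```text
top 4861 ((0.526180624961853, -0.1663839966058731), (0.2573873996734619, 0.1362829953432083), 68.32417297363281)
cover top z 0.06642688345659797 641
deck z 0.05018228321995788
box y -0.16 -0.12 max z 0.3157780724199073 [-0.24329485 -0.15895793]
box y -0.12 -0.08 max z 0.06491135788691704 [ 0.19293524 -0.09197071]
box y 0.08 0.1 max z 0.006324142812319855 [0.09650618 0.09197004]
box y 0.1 0.12 max z 0.0051011159688444385 [0.15854602 0.10538051]
box y 0.12 0.14 max z 0.005184952929635167 [0.01282168 0.1242539 ]
box y 0.14 0.17 max z 0.0060167079149893166 [-0.05627933  0.14392705]
sugar_pot [([0.752, -0.017, 0.002], 0.83)]
flask [([0.52, -0.476, -0.001], 0.89)]
cup_1 [([0.571, 0.011, -0.001], 0.93), ([0.658, -0.016, -0.001], 0.6)]
cup_3 [([0.571, 0.011, -0.001], 0.93), ([0.658, -0.016, -0.001], 0.6)]
jam_jar [([0.463, -0.37, -0.003], 0.63)]
service_bell [([0.354, -0.441, 0.001], 0.72)]
side 4370 ((0.5242504477500916, -0.16697238385677338), (0.25966477394104004, 0.13959495723247528), 68.2121810913086)
cover top z 0.06746566246331509 295
deck z 0.05109980420617277
box y -0.16 -0.12 max z 0.3150329589065774 [-0.24405178 -0.15416194]
box y -0.12 -0.08 max z 0.09374911793319873 [ 0.22985759 -0.11942382]
box y 0.08 0.1 max z 0.004866042145038829 [0.00340414 0.09680132]
box y 0.1 0.12 max z 0.00527820826830161 [-0.24534957  0.10295249]
box y 0.12 0.14 max z 0.004736730387379207 [0.09490934 0.13205278]
box y 0.14 0.17 max z 0.006161849779140027 [-0.10081602  0.1658214 ]
sugar_pot [([0.755, -0.017, 0.004], 0.9)]
flask [([0.524, -0.474, 0.003], 0.59)]
cup_1 [([0.57, 0.011, 0.002], 0.64), ([0.757, -0.017, 0.002], 0.25)]
cup_3 [([0.57, 0.011, 0.002], 0.64), ([0.757, -0.017, 0.002], 0.25)]
jam_jar [([0.465, -0.372, -0.001], 0.62), ([0.552, -0.108, 0.051], 0.5)]
service_bell [([0.359, -0.44, -0.0], 0.96)]
```

View pics/crop0.png

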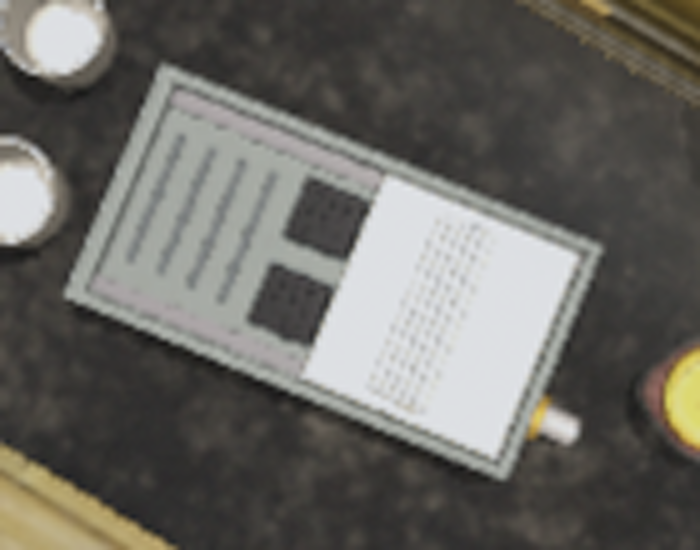

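Depth gives a box pose of (0.525,-0.1665), yaw 68.3°, and the fitted size matches 257×136 mm. The crop confirms the layout: tabs at about (327,218) and (290,305), cover on the right. Next I press the tabs with shut fingers, with the tool y axis along box x.

```bash
cat >> h.py <<'E'
a=np.radians(68.3);O=np.array([.5255,-.1666,0])
B=np.array([[np.cos(a),-np.sin(a),0],[np.sin(a),np.cos(a),0],[0,0,1]])
W=lambda x,y,z:O+B@np.array([x,y,z])
bx,by=B[:,0],B[:,1]
R=[np.column_stack([s*by,s*bx,[0,0,-1]]) for s in(1,-1)]
def best(p):
    q0=np.array(env.sense()["joint_positions"])
    c=[(abs(np.array(q)-q0).max(),i) for i in(0,1) if (q:=solver.inverse_kinematics(p,R[i])) is not None]
    return R[min(c)[1]]
def st(t=""):
    s=env.sense(); l=B.T@(np.array(s["ee_pos"])-O); print(t,round(s["t"],2),np.round(l,4),"F",np.round(B.T@np.array(s["wrist_force"]),1)); return l,B.T@np.array(s["wrist_force"])
E
python3 - <<'E'
from h import *
effector.grasp(10); print(env.sense()["gripper_width"])
T=best(W(.02,.025,.15)); print(T[0])
env.reach(W(.02,.025,.15),T); st("above")
for y in(.025,-.025):
    env.movel(W(.02,y,.10)); env.movel(W(.02,y,.068),rate=.1); st("pre")
    for z in np.arange(.065,.042,-.0015):
        env.movel(W(.02,y,z),rate=.05); l,f=st()
        if abs(f[2])>18 and l[2]<.054: break
    env.movel(W(.02,y,.10))
p,d=viewer.read_camera("side"); P=cloud("side",d).reshape(-1,3); q=(P-O)@B
cv2.imwrite("pics/side1.png",cv2.resize(p[130:290,150:350,::-1],None,fx=4,fy=4))
for y in(.025,-.025):
    m=(abs(q[:,0]-.014)<.012)&(abs(q[:,1]-y)<.01)&(q[:,2]<.075); print("tab z",m.sum(),np.median(q[m,2]) if m.any() else 0)
E
```

```text
0.0003735623003145586
[-0.92913257  0.36974676  0.        ]
above 4.92 [0.0188 0.0247 0.1499] F [-0.3  0.5 -0.4]
pre 5.88 [0.0202 0.0249 0.0681] F [ 0.2 -0.2 -0.6]
 6.12 [0.02   0.0248 0.0653] F [-0.7 -0.5 -0.3]
 6.38 [0.02   0.025  0.0635] F [0.1 0.6 0.1]
 6.62 [0.02   0.0249 0.0621] F [0.2 1.  1. ]
 6.88 [0.02   0.0249 0.0605] F [-0.2 -0.7  1.3]
 7.12 [0.02   0.0249 0.0589] F [-1.   0.2  2.9]
 7.38 [0.02   0.0249 0.0574] F [ 0.4 -0.6  1.5]
 7.62 [0.02   0.0249 0.0558] F [-0.  -0.8 -0.4]
 7.88 [0.02   0.0249 0.0544] F [-1. -1.  1.]
 8.12 [0.02   0.0249 0.0529] F [-0.7 -0.5  1.3]
 8.38 [0.0201 0.0249 0.0514] F [-0.6 -0.5  1.2]
 8.62 [0.02   0.0249 0.0504] F [-1.1  0.6  7.4]
 8.88 [0.02   0.0249 0.0504] F [-1.8  6.  20.9]
pre 10.32 [ 0.0201 -0.0244  0.0676] F [-0.7  0.1  1.3]
 10.57 [ 0.02   -0.0252  0.0653] F [ 0.3  0.  -0.1]
 10.82 [ 0.02   -0.025   0.0636] F [ 0.2 -0.7  0.2]
 11.07 [ 0.0201 -0.0252  0.0621] F [0.  0.5 1. ]
 11.32 [ 0.02   -0.0253  0.0606] F [ 0.2 -0.8  2.5]
 11.57 [ 0.02   -0.0252  0.059 ] F [-0.5 -1.   1.9]
 11.82 [ 0.02   -0.0252  0.0574] F [ 0.3 -0.9  1.9]
 12.07 [ 0.02   -0.0251  0.0559] F [ 0.6 -2.3  1. ]
 12.32 [ 0.02   -0.025   0.0544] F [-0.6 -1.8  1.5]
 12.57 [ 0.02   -0.0249  0.0528] F [-0.2 -2.   1.7]
 12.82 [ 0.02   -0.0249  0.0513] F [ 0.5 -1.1  1.2]
 13.07 [ 0.02   -0.0249  0.0505] F [-0.4  0.6  7.2]
 13.32 [ 0.02   -0.025   0.0504] F [-0.3  4.8 18.2]
tab z 184 -0.3344577482127793
tab z 51 0.05149821776866215
```

View pics/side1.png

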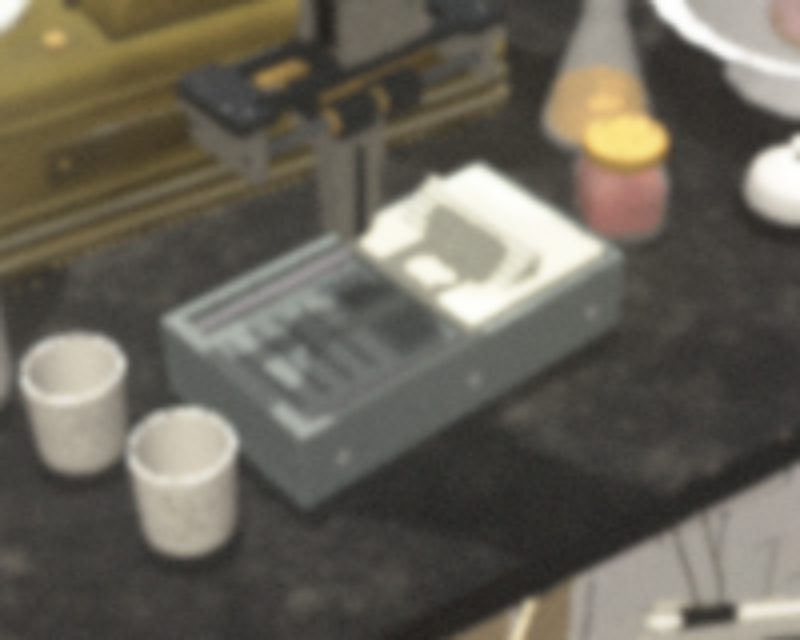

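The side view shows both tabs, at about (360,290) and (415,325), sunk level with the deck. The cover is still seated. The force stops at z = 50.4 mm confirm the tabs are fully in. Now the push.

Run:
```python
from h import *
env.movel(W(.0,0,.12)); env.movel(W(-.102,0,.12)); env.movel(W(-.102,0,.072),rate=.1); l,f=st("down")
x=-.102; f0=f; c=None
while x<.06:
    x+=.004; env.movel(W(x,0,.072),rate=.05); l,f=st()
    if f[2]-f0[2]>8 or abs(f[0]-f0[0])>9: print("stop"); break
    if x>-.08: break
p,d=viewer.read_camera("side"); 
cv2.imwrite("pics/side2.png",cv2.resize(p[130:290,150:350,::-1],None,fx=4,fy=4))
```

```text
down 15.72 [-0.1015 -0.0002  0.072 ] F [ 0.  -0.2 -0. ]
 15.97 [-0.0976 -0.0004  0.0726] F [-0.   0.6 -0. ]
 16.23 [-0.0936 -0.0001  0.0722] F [-0.1 -0.2 -0.7]
 16.48 [-0.0896  0.      0.072 ] F [ 0.2 -0.4 -1. ]
 16.73 [-0.0857 -0.      0.072 ] F [ 0.6 -0.2 -0.1]
 16.98 [-0.0816  0.      0.072 ] F [ 0.1 -0.5  0. ]
 17.23 [-0.0775 -0.      0.072 ] F [ 0.2 -0.8 -0.3]
```

View pics/side2.png

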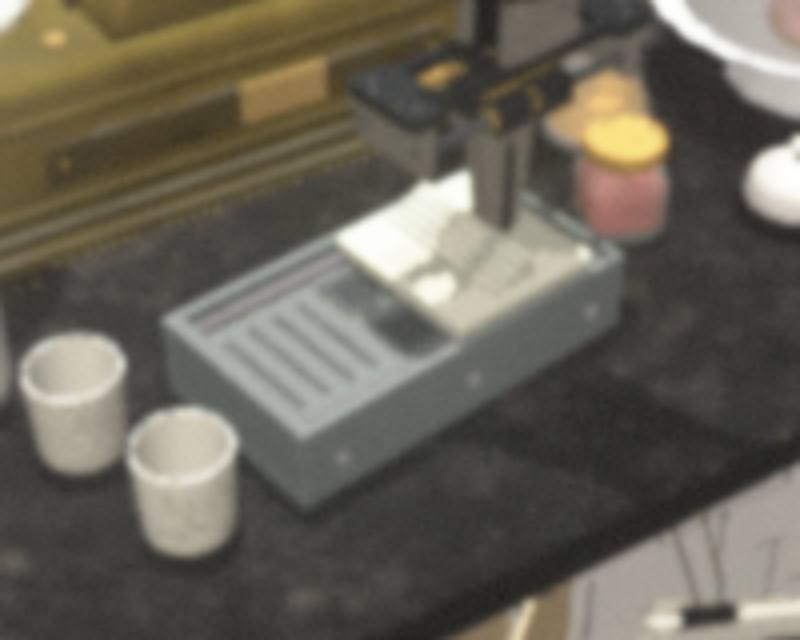

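The cover's front edge, about (355,250) to (460,340), has moved over the tabs. It lies flat and the finger is at the step near (495,220). I'll push on to near the end stop.

Run:
```python
from h import *
env.movel(W(.0,0,.072),rate=.06); st()
for x in(.008,.014,.019,.023):
    env.movel(W(x,0,.072),rate=.05); l,f=st()
    if abs(f[0])>8: print("stop");break
env.movel(W(l[0]-.015,0,.073),rate=.08); env.movel(W(l[0]-.015,0,.15)); env.movel(W(-.15,.0,.22),rate=.25);st()
for c in("top","side"):
    p,d=viewer.read_camera(c); P=cloud(c,d).reshape(-1,3); q=(P-O)@B
    m=(abs(q[:,1])<.045)&(abs(q[:,0])<.125)&(q[:,2]>.06)&(q[:,2]<.09)
    print(c,np.percentile(q[m,0],[1,99]),np.median(q[m,2]))
    cv2.imwrite(f"pics/{c}3.png",cv2.resize(p[130:290,150:350,::-1],None,fx=4,fy=4))
    print([(np.round(B.T@(np.array(r["at"])-O),3).tolist(),round(r["score"],2)) for r in tip_of(c,"cover")[:2]])
```

```text
18.73 [-0.0002 -0.0001  0.072 ] F [0.  0.7 0.3]
 19.03 [ 0.0087 -0.      0.0721] F [ 0.5 -0.1 -0.9]
 19.3 [0.0147 0.     0.072 ] F [ 0.3  1.2 -0.1]
 19.55 [0.0196 0.     0.072 ] F [-0.1 -0.4 -0.4]
 19.8 [0.0235 0.     0.072 ] F [-0.4 -0.5  0.7]
 21.64 [-0.1484  0.0006  0.2191] F [ 1.4  0.1 -0.9]
top [-0.12265818  0.12344304] 0.06636775719576621
[]
side [-0.12371296  0.12436765] 0.06732282807747203
[([0.047, 0.0, 0.056], 0.64)]
```

View pics/side3.png

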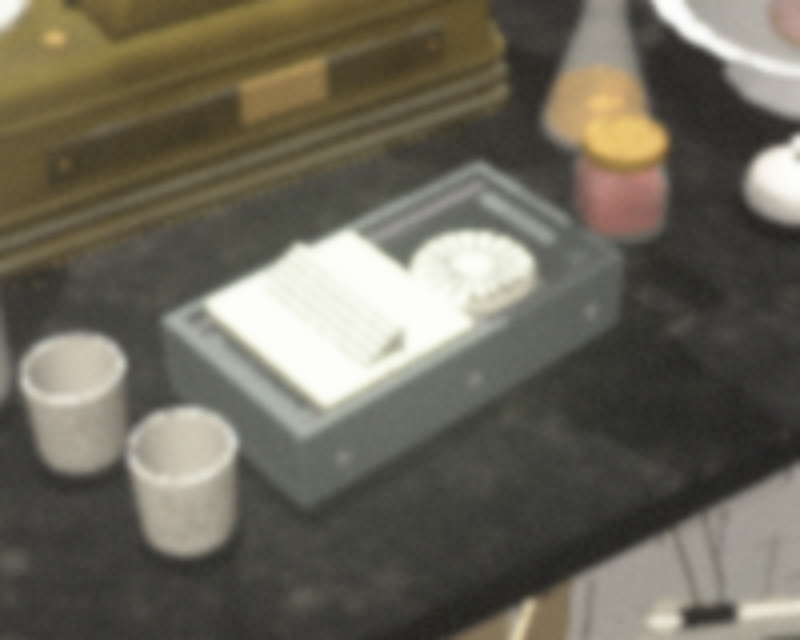

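View pics/top3.png

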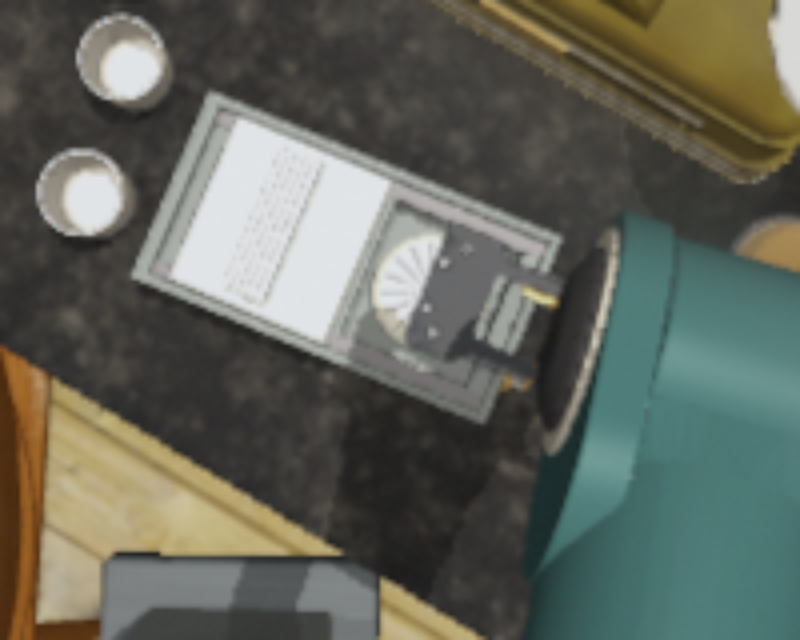

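The well and cartridge, near (470,265), are uncovered and the cover lies flat. Its position is about x = 47 mm, against a needed 41 mm. I'll add a few millimetres for margin, verify, and hand in.

Run:
```python
from h import *
env.movel(W(.006,0,.12),rate=.25); env.movel(W(.006,0,.072),rate=.1)
env.movel(W(.0235,0,.072),rate=.06)
for x in(.026,.0285,.031):
    env.movel(W(x,0,.072),rate=.04); l,f=st()
    if abs(f[0])>6: print("stop");break
env.movel(W(l[0]-.015,0,.073),rate=.08); env.movel(W(l[0]-.015,0,.15)); env.movel(W(-.15,.0,.22),rate=.25);st()
for c in("top","side"):
    p,d=viewer.read_camera(c); P=cloud(c,d).reshape(-1,3); q=(P-O)@B
    m=(abs(q[:,1])<.045)&(q[:,0]<.118)&(q[:,0]>-.03)&(q[:,2]>.062)&(q[:,2]<.07)
    print(c,np.percentile(q[m,0],[1,99]),np.median(q[m,2]))
    print([(np.round(B.T@(np.array(r["at"])-O),3).tolist(),round(r["score"],2)) for r in tip_of(c,"cover")[:2]])
    for n in("cup_1","jam_jar","flask","sugar_pot","service_bell"):print(n,[np.round(r["at"],3).tolist() for r in tip_of(c,n)[:2]])
```

```text
24.06 [0.026 0.    0.072] F [-0.4 -0.6 -0.3]
 24.31 [0.0285 0.     0.072 ] F [ 0.1 -0.2  0.4]
 24.56 [ 0.0312 -0.      0.072 ] F [-0.6 -0.2  0. ]
 26.43 [-0.1484  0.0005  0.2191] F [ 0.9  2.2 -0.5]
top [-0.00030183  0.11022113] 0.06592750581714829
[([0.053, -0.0, 0.051], 0.63)]
cup_1 [[0.57, 0.012, -0.001]]
jam_jar []
flask [[0.524, -0.477, -0.002]]
sugar_pot [[0.752, -0.013, -0.001]]
service_bell []
side [-0.00073892  0.11085383] 0.06683421973979453
[([0.057, -0.004, 0.054], 0.75), ([-0.062, 0.004, 0.049], 0.39)]
cup_1 [[0.657, -0.012, -0.001], [0.566, 0.008, 0.002]]
jam_jar [[0.467, -0.372, -0.002]]
flask [[0.526, -0.476, 0.002]]
sugar_pot [[0.757, -0.017, 0.007]]
service_bell [[0.358, -0.441, -0.001], [0.544, -0.126, 0.076]]
```

Cover spans 0 to 111 mm, so its origin is at about x = 55 mm. It lies flat, and the bystanders haven't moved.

```bash
python3 -c "
from station import *
print(workorder.finish_job())"
```

```text
the job is handed in; nothing more can be done
None
```

Job handed in at about 26 s: both tabs are pressed fully in, and the cover lies flat at about x = 55 mm with the filter well and cartridge fully uncovered and the bystanders unmoved.

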